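Hang the keyhole handpiece rest and rack the spare handpiece

TASK

The spare handpiece needs its place on the sloping tool panel. Hang the handpiece rest (the steel plate with the wooden cradle) on the free pair of screws: pass both screw heads through the round ends of its keyholes, lay it flat on the panel and slide it down the slope until it is fully home and locked on both screws. Then lay the handpiece in the cradle's two notches, centred, with its pointed end to the right as the robot sees the panel, and leave the bottle, the cork jar and the round tin standing where they are.

Things in the scene. Friction and masses are not known exactly. Their poses are not given: they have to be found in the camera images.
- screw_pair: The free pair of screws on the panel's face; fixed. Origin on the face half-way between them; x up the slope, y left along the row, z out of the face (up and toward the robot). Screws at y = +36 and -36 mm: shank 6 mm thick; round head 13 mm in diameter and 4 mm thick, its underside 6 mm and its top 10 mm off the face.
- tool_panel: Grey steel wedge box with a flat dark face at 40 degrees from level, 160 mm up the slope by 226 mm wide; fixed. Origin at the middle of its footprint (123 mm in x by 226 mm in y), on the bench; x away from its front. The face runs from 12 mm high at the front edge to 115 mm at the rear edge; the row of screws is 36 mm up the slope from its middle.
- bur_plate: A narrower steel plate (66 mm wide) with a wooden bur block that already hangs on the panel, 108 mm to the left or right of the free screws; fixed, not to be moved. Origin and axes as for screw_pair. It sticks out up to 40 mm from the face, from 11 mm above to 81 mm below its screws.
- rest_grip (a point): Handpiece rest (loose, 0.14 to 0.28 kg; on its back on the bench at the start) at the middle of its wooden grip tab, 20 mm above the plate's back. x to the plate's top edge (up when hung), y left, z out of its front. The tab stands on the plate: 30 mm long in x, 12 mm thick in y, its top 16 mm above this point; pinch it across the 12 mm.
- rest: The rest's steel plate: 92 mm (x) by 104 mm (y) by 4 mm, origin at the middle of its back, axes as for rest_grip (which is at x = 29 mm). Keyholes at y = +36 and -36 mm: round end 18 mm in diameter with its centre at x = 18 mm, then a slot 8 mm wide toward the top edge. Screws enter at x = 18 mm and end at x = 35 mm: 17 mm of sliding.
- cradle (a point): Middle of the cradle's two notches, at x = -24 mm and 44.5 mm out from the plate's back; axes as for the rest. The wooden cheeks stand at y = +37 and -37 mm, 8 mm thick, 44 mm wide in x; notch 28 mm wide with a round floor, open along z. Floor 12.5 mm under this point, upper prong 5.5 mm and lower prong 13.5 mm over it. Between the cheeks nothing is higher than 12 mm off the back.
- seat_left (a point): Point on the back of the rest where the left screw's centre (y = +36 mm) stands when the rest is fully home: x = 35, y = 36, z = 0 mm in the rest. Axes as for the rest.
- seat_right (a point): The same for the right screw: x = 35, y = -36, z = 0 mm in the rest.
- rest_foot (a point): Middle of the plate's lower edge, on its back: x = -46 mm in the rest.
- handpiece_mid (a point): Spare handpiece (loose, 0.13 to 0.25 kg, pale grey, pen-shaped) at the middle of its cylindrical part, 25 mm in diameter and 90 mm long; 12 mm above the bench at the start. y runs along it from point to tail, z is up at the start. It tapers to a point 93 mm away toward -y and ends in a thin tail 79 mm away toward +y. It may roll if pushed.
- handpiece_tail (a point): Point on the handpiece's axis 50 mm from handpiece_mid toward its tail (+y).
- spare_handpiece: The same handpiece; origin at its underside, 7 mm toward the point (-y) from handpiece_mid.
- bottle_mid (a point): White squeeze bottle, 72 mm in diameter, 183 mm tall, standing loose behind the rest; the point is on its axis 90 mm up, z up. A bystander.
- jar_mid (a point): Glass jar with a cork, 60 mm in diameter, 84 mm tall, standing loose between the bottle and the tray of files; the point is half-way up, z up. A bystander.
- tin_mid (a point): Round white tin, 60 mm in diameter, 30 mm tall, loose to the right of the bottle; the point is half-way up, z up. A bystander.

How it is judged:
On the way, in this order (a step that is already met when the one before it is completed fails the run):
1. the rest hangs fully home on both screws, flat on the panel, and the fingers have let go of it (x of seat_left in the frame of screw_pair between -0.0035 and 0.0035 m and y of seat_left in the frame of screw_pair between 0.032 and 0.04 m and z of seat_left in the frame of screw_pair between -0.002 and 0.0035 m and x of seat_right in the frame of screw_pair between -0.0035 and 0.0035 m and y of seat_right in the frame of screw_pair between -0.04 and -0.032 m and z of seat_right in the frame of screw_pair between -0.002 and 0.0035 m and z of rest_foot in the frame of screw_pair between -0.002 and 0.004 m and contact force between the fingers and rest below 0.3 N), for 0.2 s.
2. the handpiece lies in both notches of the hung rest (x of seat_left in the frame of screw_pair between -0.0035 and 0.0035 m and y of seat_left in the frame of screw_pair between 0.032 and 0.04 m and z of seat_left in the frame of screw_pair between -0.002 and 0.0035 m and x of seat_right in the frame of screw_pair between -0.0035 and 0.0035 m and y of seat_right in the frame of screw_pair between -0.04 and -0.032 m and z of seat_right in the frame of screw_pair between -0.002 and 0.0035 m and z of rest_foot in the frame of screw_pair between -0.002 and 0.004 m and x of handpiece_mid in the frame of cradle between -0.006 and 0.006 m and y of handpiece_mid in the frame of cradle between -0.01 and 0.01 m and z of handpiece_mid in the frame of cradle between -0.006 and 0.006 m and angle between the y axis of handpiece_mid and the y axis of cradle, either way round below 0.1 rad and y of handpiece_tail in the frame of cradle above 0 m), for 0.2 s.
At the end, for the whole second after the job is handed in: Rest locked on the free screws: seats within 3.5 mm along and 4 mm across the slope, back within 3.5 mm of the face (4 mm at the lower edge). Handpiece in both notches, within 10 mm of the middle along it, 6 mm across and in height, 0.1 rad, tail left. Both still (all of step 2 and linear speed of each of rest, spare_handpiece below 0.02 m/s); the robot touches nothing.
It fails at once if the bottle is knocked over or shifted by more than 25 mm (distance of bottle_mid from where it was at the start of the episode above 0.025 m or angle between bottle_mid's own z axis and vertical above 0.35 rad).
It fails at once if the cork jar is knocked over or shifted by more than 25 mm (distance of jar_mid from where it was at the start of the episode above 0.025 m or angle between jar_mid's own z axis and vertical above 0.35 rad).
It fails at once if the tin is knocked over or shifted by more than 25 mm (distance of tin_mid from where it was at the start of the episode above 0.025 m or angle between tin_mid's own z axis and vertical above 0.35 rad).
It also fails if it takes over 54 s, if anything falls off the work surface, if the arm or the gripper's body presses on something with over 40 N, if the wrist force passes 120 N, or if a joint passes its speed limit or range.

ROBOT

A 7-joint arm with a two-finger parallel gripper is mounted at the origin on a cart in front of the work surface, level with it; the furniture and walls round the work are solid. World frame = base frame: x ahead of the robot, y to its left, z up, the work surface at z = 0. Lengths are in m, angles in rad, forces in N, time in s.
With the tool pointing down it reaches from about 0.35 to 0.9 m from the base axis. Payload 8.1 kg.
Tool frame: the origin (TCP) lies at the very end of the fingers, on their centre line; the grasp point (between the pads) lies arm.hold_point_z behind it (arm.hold_point_z is the distance from the TCP to the grasp point, in m); z points along the fingers, y is the line along which they close (so a half turn about z gives the same grasp; the last joint's range is limited). The gripper opens to 92 mm and grips with 3 to 60 N. Pads are 19 mm wide; open, the fingers measure 130 mm over their backs; the gripper's body (75 mm by 190 mm) begins 47 mm behind the grasp point.
Start: joints at [-1.306, 0.434, 0.025, 1.573, -0.012, 1.134, -0.075], TCP at [0.225, 0.583, 0.227] pointing down, gripper open.
Joint ranges: [-2.62, 2.62], [-0.44, 2.09], [-1.27, 1.32], [0.08, 2.57], [-1.32, 4.46], [0.12, 2], [-2.74, 2.74]. Speed limits (rad/s): [2.22, 2.22, 3.01, 3.01, 3.14, 3.14, 3.14].

INTERFACE

Orientations are given as a rotation vector (axis times angle).
In Python, from cell import arm, vision, job, cut_out gives the robot as it stands. The module is installed in compiled form; this text tells all that it offers.
- The arm moves only by the tool play_rows, never from a script. Its argument "increments" is text: rows parted by semicolons, each of 5 numbers parted by spaces: the shift along the tool's x, y, z in cm, then the turn about the tool's z in degrees, then the opening, from -1 (shut) to 1 (fully open), so that 0 is half open. A call has 1 to 5 rows; each row shifts and turns the commanded pose from where the row before left it, along the tool's axes as they then stand; what a row does not reach is not made up. A row lasts 1/12 s, in which the tool goes at most 41.7 mm and 7.16 degrees, less where a joint would pass 70% of its speed; a pose out of reach is approached as far as the arm can. A call is refused whole if a number of a shift passes 4.17 or a number of a turn 7.16, either way. A call with a gripper value outside its range is refused whole. The fingers move at their own pace and stop on an object; "grip_force" is the grip in N (left out, the last holds). Time passes only in rows, so rows that do not move let the fingers close. It gives the time, the measured TCP pose, the force, the opening and the grip force at its end, in the units of the state.
- arm.observe(): the state, without advancing time (a new reading comes with each control period).
- vision.get_image(name): name is "scene" or "side" or "wrist"; returns a dict with "frame" (384x512x3 uint8, red, green, blue), "z_map" (384x512 float32, m along the optical axis (not along the pixel's ray), 0 where there is no reading), "mtx" (3x3 intrinsics, pixels), "distortion" ([k1, k2, p1, p2, k3] as OpenCV has them; the pictures are not rectified), "cam_to_world" (4x4, takes a point from camera to world coordinates). Camera axes: x right, y up, looking along -z (the intrinsics and any distortion apply to the point x, -y, -z); pixel columns grow to the right and rows downward; lengths in m; the calibration is good to about 2 mm. A picture is of the moment at which its call begins.
- job.sign_off(): hands the job in; it is judged then, once.
Trained networks look in a picture, given as the dict that the camera call returned (one of the last four; its "shot" number tells which), for a name from the list of things; names that differ only in an ending like _2 or _b are one class to them, and where a whole thing is asked for, a point or a joint stands for the part that bears it (a point fixed in the world has none). Each returns a list of dicts, best first, with "confidence" (0 to 1); they miss things now and then, are a little off and sometimes report something else, mostly with a low value. They report only what shows in the picture. A call takes as long as a camera call.
- cut_out(query, picture): "mask" (384x512 bool, what is visible of it) and "point" ([row, column] in pixels, amid what is visible of it).
The state is a dict: "clock": time; "joints": joint angles; "dq": joint speeds; "joint_efforts": joint torques, N m; "position": TCP position; "ee_rot": TCP orientation; "force": force on the tool from outside, world axes, zero at the start; "ft_torque": the same for the moment, N m; "width": opening from 0.0 (shut) to 1.0 (fully open); "gripper_force": force on a finger pad.
Only numpy, scipy, OpenCV 4.12 (cv2) and the standard library are available. Lean on these libraries where they do the work, as an engineer would, in place of code of your own. Each camera call takes 0.05 s, during which the arm holds its last target. There are 200 camera calls.

## Working session

There is one attempt and no reset: what is moved stays moved. The work goes in short steps, Python scripts to look and compute and a tool call to move; the robot and the scene stay as the last step left them, time stands still between calls to the robot, and variables do not carry over. Pictures are saved under pics/ and viewed, at most 10 in all, crops included, and the job is handed in when it is done.

Besides the shell and the picture viewer there is one more tool, called after "Emit:" as name(argument=value, ...) on one line, values as JSON. play_rows: Moves the arm, as the interface text tells. Its arguments: {"type":"object","properties":{"increments":{"type":"string"},"grip_force":{"type":"number"}},"required":["increments"]}

```bash
mkdir -p pics
cat > h.py <<'E'
import numpy as np, cv2
from scipy.spatial.transform import Rotation as R
from cell import arm, vision, job, cut_out
def pts(im, mask=None):
    z=im["z_map"]; m=z>0
    if mask is not None: m&=mask
    r,c=np.nonzero(m)
    u=cv2.undistortPoints(np.stack([c,r],1).astype(np.float64)[:,None],im["mtx"],np.array(im["distortion"],float))[:,0]
    d=z[r,c].astype(float)
    p=np.stack([u[:,0]*d,-u[:,1]*d,-d],1)
    T=np.array(im["cam_to_world"]); return p@T[:3,:3].T+T[:3,3], r, c
def proj(im,P):
    T=np.linalg.inv(np.array(im["cam_to_world"])); q=np.atleast_2d(P)@T[:3,:3].T+T[:3,3]
    q=q*[1,-1,-1]
    return cv2.projectPoints(q,np.zeros(3),np.zeros(3),im["mtx"],np.array(im["distortion"],float))[0][:,0]
def save(im,name): cv2.imwrite("pics/"+name,cv2.cvtColor(im["frame"],cv2.COLOR_RGB2BGR))
E
python3 - <<'E'
from h import *
np.set_printoptions(precision=4,suppress=True)
o=arm.observe(); print(o, arm.hold_point_z); print(R.from_rotvec(o["ee_rot"]).as_matrix())
ims={n:vision.get_image(n) for n in("scene","side")}
cv2.imwrite("pics/a.png",cv2.cvtColor(np.vstack([ims[n]["frame"] for n in ims])[:, :],cv2.COLOR_RGB2BGR)) if 0 else [save(ims[n],n+"0.png") for n in ims]
for n,im in ims.items():
    np.savez("im_"+n,**{k:np.array(v) for k,v in im.items()})
    print(n,np.array(im["cam_to_world"])[:3,3])
    for q in["tool_panel","screw_pair","bur_plate","rest","rest_grip","cradle","spare_handpiece","bottle_mid","jar_mid","tin_mid"]:
        for d in cut_out(q,im)[:1]:
            p,_,_=pts(im,d["mask"]); print(q,round(d["confidence"],2),d["point"],d["mask"].sum(),np.median(p,0) if len(p) else None,p.min(0),p.max(0))
E
```

```text
{'clock': 0.0, 'joints': array([-1.3056,  0.4352,  0.025 ,  1.5741, -0.0116,  1.134 , -0.0751]), 'dq': array([-0.0003,  0.0001,  0.0009, -0.0011,  0.0005, -0.0003, -0.0008]), 'joint_efforts': array([ -0.0003, -66.7835,   0.985 , -31.4475,  -0.0606,   0.0427,
         0.0002]), 'position': array([0.2246, 0.5827, 0.226 ]), 'ee_rot': array([-0.5746, -3.0885,  0.0024]), 'force': array([ 1.1668,  0.7671, -0.3301]), 'ft_torque': array([-0.0053,  0.024 , -0.0166]), 'gripper_force': 0.0, 'width': 1.0033334416847013} 0.0188
[[-0.9331  0.3596 -0.0004]
 [ 0.3596  0.9331 -0.0015]
 [-0.0002 -0.0015 -1.    ]]
scene [ 0.1105 -0.3175  0.8111]
tool_panel 0.67 [159.7, 232.8] 4858 [0.522  0.365  0.0592] [ 0.3979  0.2564 -0.7596] [0.9137 1.4676 0.1203]
screw_pair 0.56 [143.0, 236.2] 26 [0.5429 0.3756 0.0946] [0.5352 0.3147 0.0905] [0.5822 0.3885 0.1   ]
bur_plate 0.86 [152.2, 211.2] 733 [0.4762 0.4216 0.0732] [0.4349 0.3848 0.0378] [0.5241 0.4735 0.1001]
rest 0.77 [282.1, 314.3] 1704 [ 0.4694 -0.0178  0.0051] [ 0.4114 -0.0808 -0.0033] [0.5367 0.0488 0.061 ]
rest_grip 0.87 [281.8, 316.6] 1889 [ 0.4714 -0
[... 785 characters left out ...]
37 0.0755] [0.4369 0.3198 0.0173] [0.5291 0.4742 0.0997]
rest 0.74 [182.1, 291.1] 825 [ 0.4701 -0.0028  0.0139] [ 0.41   -0.113  -0.0003] [0.5396 0.0519 0.0615]
rest_grip 0.67 [183.2, 292.4] 808 [ 0.4701 -0.003   0.0144] [ 0.4135 -0.1285 -0.0003] [0.5379 0.0519 0.0615]
cradle 0.64 [182.7, 289.4] 888 [ 0.4716 -0.0041  0.0119] [ 0.41   -0.152  -0.0003] [0.5389 0.0519 0.0605]
spare_handpiece 0.8 [238.1, 292.3] 345 [0.3966 0.2585 0.0227] [ 0.2917  0.1882 -0.0002] [0.4433 0.6553 0.3172]
jar_mid 0.76 [179.6, 228.2] 782 [0.6173 0.1139 0.042 ] [ 0.5938 -0.0052 -0.0002] [0.7065 0.1298 0.0883]
tin_mid 0.58 [171.5, 265.6] 308 [ 0.5669 -0.0468  0.0275] [ 0.5392 -0.1432 -0.0001] [ 0.6101 -0.0322  0.0357]
```

View pics/scene0.png

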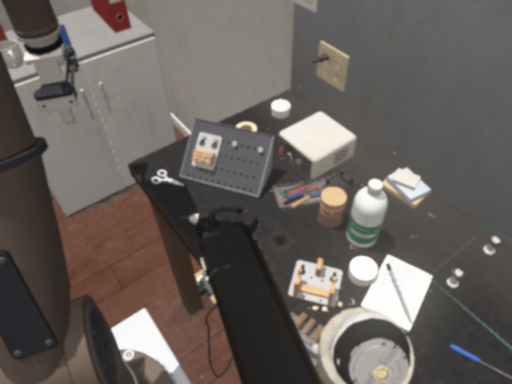

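View pics/side0.png

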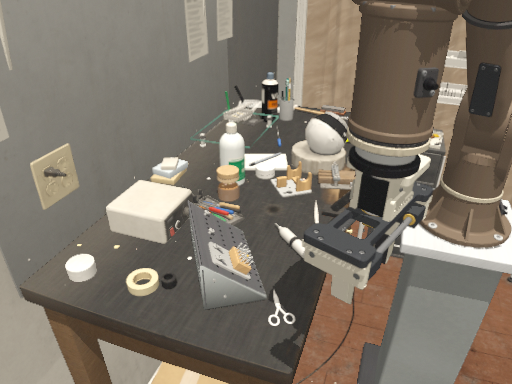

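Run:
```python
from h import *
np.set_printoptions(precision=4,suppress=True)
P=[]
for n in("scene","side"):
    im=dict(np.load(f"im_{n}.npz")); p,r,c=pts(im); P.append(p)
    # panel face plane by RANSAC in box
    b=p[(p[:,0]>.38)&(p[:,0]<.64)&(p[:,1]>.24)&(p[:,1]<.53)&(p[:,2]>.015)&(p[:,2]<.13)]
    rng=np.random.default_rng(0);best=None
    for _ in range(600):
        t=b[rng.choice(len(b),3,False)];nn=np.cross(t[1]-t[0],t[2]-t[0]);l=np.linalg.norm(nn)
        if l<1e-5: continue
        nn/=l; nn*=np.sign(nn[2]); 
        if not .6<nn[2]<.9: continue
        k=abs((b-t[0])@nn)<.002
        if best is None or k.sum()>best.sum(): best=k
    q=b[best];c0=q.mean(0);nn=np.linalg.svd(q-c0)[2][2];nn*=np.sign(nn[2])
    yaw=np.arctan2(-nn[1],-nn[0])
    X=np.array([np.cos(yaw)*nn[2],np.sin(yaw)*nn[2],np.hypot(nn[0],nn[1])]);Y=np.cross(nn,X)
    d=(b-c0)@np.stack([X,Y,nn],1)
    f=d[abs(d[:,2])<.003]
    lo,hi=np.percentile(f[:,:2],[.5,99.5],axis=0)
    print(n,len(b),len(q),"n",nn,"tilt",np.degrees(np.arccos(nn[2])),"yaw",np.degrees(yaw),"ext",lo,hi,"c0",c0)
    mid=c0+X*(lo[0]+hi[0])/2+Y*(lo[1]+hi[1])/2; print("mid face",mid)
    s=d[(d[:,2]>.006)&(d[:,2]<.0125)]; e=s-np.r_[(lo+hi)/2,0]
    e=e[(abs(e[:,0]-.036)<.02)]; print("screwcand rel mid:\n",e[np.argsort(e[:,1])][::max(1,len(e)//40)])
p=np.vstack(P)
# rest: plate points & cradle/tab
b=p[(p[:,0]>.39)&(p[:,0]<.545)&(p[:,1]>-.09)&(p[:,1]<.06)]
pl=b[(b[:,2]>.0025)&(b[:,2]<.008)]; print("rest plate",len(pl),cv2.minAreaRect((pl[:,:2]*1000).astype(np.float32)))
for lo in(.03,.045,.054):
    h=b[(b[:,2]>lo)]; print(lo,len(h)); print(h[::max(1,len(h)//25)])
h=p[(p[:,0]>.28)&(p[:,0]<.46)&(p[:,1]>.15)&(p[:,1]<.34)&(p[:,2]>.01)&(p[:,2]<.032)]
print("hp",len(h),h.mean(0)); v=np.linalg.svd(h-h.mean(0),full_matrices=False)[2][0]; t=(h-h.mean(0))@v; print(v,t.min(),t.max(),h[t.argmin()],h[t.argmax()])
```

```text
scene 5057 2858 n [-0.5387 -0.3556  0.7638] tilt 40.201774126501256 yaw 33.424477038301745 ext [-0.0787 -0.1011] [0.078  0.1237] c0 [0.5189 0.376  0.0656]
mid face [0.5124 0.3854 0.0654]
screwcand rel mid:
 [[ 0.0303 -0.0956  0.0099]
 [ 0.0354 -0.0938  0.0083]
 [ 0.0321 -0.0925  0.0106]
 [ 0.0395 -0.0907  0.011 ]
 [ 0.0367 -0.0883  0.0093]
 [ 0.0311 -0.0869  0.0088]
 [ 0.0338 -0.0859  0.0074]
 [ 0.033  -0.0839  0.0096]
 [ 0.035  -0.0235  0.0124]
 [ 0.0379 -0.0216  0.009 ]
 [ 0.0323 -0.0202  0.0086]
 [ 0.0289 -0.0192  0.0115]
 [ 0.0318 -0.0172  0.0075]
 [ 0.0284 -0.0163  0.0107]
 [ 0.031  -0.0153  0.0099]
 [ 0.0339  0.0234  0.0065]
 [ 0.0326  0.0285  0.0074]
 [ 0.0341  0.0303  0.0116]
 [ 0.032   0.0313  0.0071]
 [ 0.0285  0.032   0.0105]
 [ 0.0336  0.0332  0.0111]
 [ 0.0304  0.0351  0.0115]
 [ 0.0357  0.0369  0.0103]
 [ 0.0335  0.0378  0.0063]
 [ 0.0351  0.0398  0.01  ]
 [ 0.0378  0.0409  0.0089]
 [ 0.0214  0.0432  0.0062]
 [ 0.0446  0.0494  0.0066]
 [ 0.0415  0.0516  0.006 ]
 [ 0.0273  0.0534  0.0066]
 [ 0.0262  0.0591  0.006 ]
 [ 0.0249  0.0643  0.0068]
 [ 0.0301  0.0659  0.0062]
 [
[... 3846 characters left out ...]
 -0.0709  0.0545]
 [ 0.4617 -0.0729  0.057 ]
 [ 0.4638 -0.0738  0.0559]
 [ 0.4576 -0.0717  0.0556]
 [ 0.4611 -0.0739  0.0548]
 [ 0.458  -0.0743  0.0549]
 [ 0.4671 -0.074   0.0598]
 [ 0.4637 -0.0722  0.0612]
 [ 0.4656 -0.0683  0.0594]
 [ 0.4623 -0.0671  0.0605]
 [ 0.4597 -0.0689  0.0601]
 [ 0.466  -0.0706  0.055 ]
 [ 0.463  -0.0709  0.0553]
 [ 0.4239 -0.0211  0.056 ]
 [ 0.4191 -0.0115  0.0615]
 [ 0.4216 -0.0105  0.0584]
 [ 0.4188 -0.0108  0.0587]
 [ 0.4158 -0.0102  0.0596]
 [ 0.4212 -0.0098  0.0556]
 [ 0.4182 -0.0091  0.0565]
 [ 0.4159 -0.0118  0.0556]]
hp 435 [0.3843 0.267  0.0208]
[ 0.7566 -0.6534  0.026 ] -0.07399236381358817 0.0985292839921419 [0.3275 0.3141 0.0113] [0.4539 0.1965 0.0132]
```

```bash
cat >> h.py <<'E'
def plan(P,yaw=None,step=4.0,rate=7.0,o=None,cur=None):
    """rows taking the tool from current (pos, yaw of tool y in deg) to P,yaw"""
    o=o or arm.observe(); M=R.from_rotvec(o["ee_rot"]).as_matrix(); p=np.array(o["position"]); 
    y0=np.degrees(np.arctan2(M[1,1],M[0,1]))
    if cur: p,y0=np.array(cur[0]),cur[1]
    dy=0 if yaw is None else (yaw-y0+180)%360-180
    d=np.array(P)-p; n=int(max(1,np.ceil(np.linalg.norm(d)*100/step),np.ceil(abs(dy)/rate)))
    out=[]
    for i in range(n):
        a=np.radians(y0+dy*i/n); ty=np.array([np.cos(a),np.sin(a),0]); tx=np.cross(ty,[0,0,-1])
        out.append("%.2f %.2f %.2f %.2f"%(d@tx*100/n,d@ty*100/n,-d[2]*100/n,-dy/n))
    print("at",p.round(4),"yaw",round(y0,1),"n",n)
    for i in range(0,n,5): print("; ".join(out[i:i+5]))
E
python3 - <<'E'
from h import *
plan([.49,.0,.22],-53.3)
E
```

```text
at [0.2247 0.5832 0.2268] yaw 68.9 n 18
-2.54 -2.49 0.04 6.79; -2.82 -2.18 0.04 6.79; -3.05 -1.83 0.04 6.79; -3.25 -1.45 0.04 6.79; -3.40 -1.06 0.04 6.79
-3.50 -0.65 0.04 6.79; -3.55 -0.23 0.04 6.79; -3.55 0.19 0.04 6.79; -3.51 0.61 0.04 6.79; -3.41 1.02 0.04 6.79
-3.27 1.42 0.04 6.79; -3.08 1.79 0.04 6.79; -2.84 2.14 0.04 6.79; -2.57 2.46 0.04 6.79; -2.26 2.75 0.04 6.79
-1.92 3.00 0.04 6.79; -1.55 3.20 0.04 6.79; -1.16 3.36 0.04 6.79
```

Emit:
play_rows(increments="-2.54 -2.49 0 6.8 1; -2.82 -2.18 0 6.8 1; -3.05 -1.83 0 6.8 1; -3.25 -1.45 0 6.8 1; -3.4 -1.06 0 6.8 1")

```text
clock: 1.52
position: [0.2988, 0.4196, 0.2268]
ee_rot: [-1.46, -2.781, -0.001]
force: [1.1, 0.3, -0.4]
width: 1.0
gripper_force: 0.0
```

Emit:
play_rows(increments="-3.5 -0.65 0 6.8 1; -3.55 -0.23 0 6.8 1; -3.55 0.19 0 6.8 1; -3.51 0.61 0 6.8 1; -3.41 1.02 0 6.8 1")

```text
clock: 1.93
position: [0.3723, 0.2575, 0.227]
ee_rot: [-2.21, -2.233, -0.001]
force: [0.5, -0.1, 0.5]
width: 1.002
gripper_force: 0.0
```

Emit:
play_rows(increments="-3.27 1.42 0 6.8 1; -3.08 1.79 0 6.8 1; -2.84 2.14 0 6.8 1; -2.57 2.46 0 6.8 1; -2.26 2.75 0 6.8 1")

```text
clock: 2.35
position: [0.4456, 0.0953, 0.2271]
ee_rot: [-2.766, -1.489, -0.002]
force: [1.6, 0.5, -0.1]
width: 0.998
gripper_force: 0.0
```

Emit:
play_rows(increments="-1.92 3 0 6.8 1; -1.55 3.2 0 6.8 1; -1.16 3.36 0 6.8 1; 0 0 0 0 1")

```text
clock: 2.68
position: [0.4912, -0.0074, 0.2276]
ee_rot: [2.987, 0.96, 0.004]
force: [-0.4, 0.4, 0.7]
width: 0.997
gripper_force: 0.0
```

Run:
```python
from h import *
np.set_printoptions(precision=4,suppress=True)
o=arm.observe(); print(o["position"],o["joints"],o["force"])
im=vision.get_image("wrist"); s=vision.get_image("scene"); d=vision.get_image("side")
for n,i in(("wrist",im),("scene",s),("side",d)): np.savez("im2_"+n,**{k:np.array(v) for k,v in i.items()})
cv2.imwrite("pics/b.png",cv2.cvtColor(np.hstack([cv2.resize(im["frame"],(400,300)),cv2.resize(s["frame"][120:330,130:410],(400,300))]),cv2.COLOR_RGB2BGR))
print(np.array(im["cam_to_world"]))
for q in["rest","rest_grip"]:
    for e in cut_out(q,im)[:1]:
        p,_,_=pts(im,e["mask"]); print(q,e["confidence"],e["point"],np.median(p,0))
        np.save("m_"+q,e["mask"])
        t=p[(p[:,2]>.028)]; print(len(t))
```

```text
[ 0.4912 -0.0074  0.2276] [-0.6701  0.2372  0.7077  1.9327 -0.1759  1.0307 -0.8345] [-0.374   0.3577  0.6872]
[[ 0.5832  0.7838  0.2133  0.5492]
 [-0.8123  0.5615  0.1577  0.0351]
 [ 0.0038 -0.2652  0.9642  0.3856]
 [ 0.      0.      0.      1.    ]]
rest 0.9 [181.6, 253.2] [ 0.4753 -0.0151  0.0042]
686
rest_grip 0.8 [181.8, 253.1] [ 0.4756 -0.0151  0.0042]
695
```

View pics/b.png

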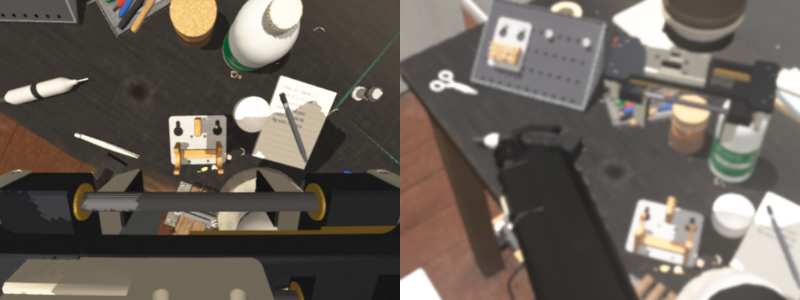

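Run:
```python
from h import *
np.set_printoptions(precision=4,suppress=True)
im=dict(np.load("im2_wrist.npz")); m=cv2.dilate(np.load("m_rest.npy").astype(np.uint8),np.ones((5,5)))>0
p,r,c=pts(im,m)
pl=p[(p[:,2]>.0025)&(p[:,2]<.0065)]
print("plate",len(pl),np.median(pl[:,2]))
# fit: params cx,cy,yaw maximizing agreement of wood parts
from scipy.optimize import minimize
def loc(q,a): 
    ca,sa=np.cos(a[2]),np.sin(a[2]); d=q[:,:2]-a[:2]; return np.c_[d@[ca,sa],d@[-sa,ca]]
tall=p[p[:,2]>.03]
boxes=[(29,0,15,6),(-24,37,22,4),(-24,-37,22,4)]
def cost(a):
    u=loc(tall,a)*1000
    D=[np.hypot(np.maximum(abs(u[:,0]-b[0])-b[2],0),np.maximum(abs(u[:,1]-b[1])-b[3],0)) for b in boxes]
    c1=np.minimum(np.min(D,0),8)**2
    v=loc(pl,a)*1000
    c2=np.minimum(np.hypot(np.maximum(abs(v[:,0])-46,0),np.maximum(abs(v[:,1])-52,0)),6)**2
    return c1.mean()+c2.mean()
best=min((minimize(cost,[.474+dx,-.017+dy,np.radians(36.7)],method="Nelder-Mead",options=dict(xatol=1e-5,fatol=1e-6)) for dx in(-.004,.0,.004) for dy in(-.004,0,.004)),key=lambda r:r.fun)
a=best.x; print("rest",a[:2],np.degrees(a[2]),best.fun)
u=loc(tall,a)*1000; k=(u[:,0]>8)&(abs(u[:,1])<20); print("tab",k.sum(),u[k].min(0),u[k].max(0),u[k].mean(0),np.percentile(tall[k,2],[50,95]))
for s in(1,-1):
    k=(u[:,0]<8)&(s*u[:,1]>20); print("cheek",k.sum(),np.percentile(u[k],[3,97],axis=0),u[k].mean(0))
v=loc(pl,a)*1000; print("plate ext",np.percentile(v,[1,99],axis=0))
print("grip",a[:2]+.029*np.array([np.cos(a[2]),np.sin(a[2])]))
# panel from the wrist?
f=im["frame"][60:190,0:130]; cv2.imwrite("pics/c.png",cv2.cvtColor(cv2.resize(f,None,fx=5,fy=4,interpolation=cv2.INTER_CUBIC),cv2.COLOR_RGB2BGR))
```

```text
plate 2773 0.0038476121652297746
rest [ 0.4759 -0.0161] 36.68697143200774 0.0006920447434284863
tab 205 [14.0321 -5.9232] [43.6771  6.0552] [29.3415  0.0889] [0.0353 0.0367]
cheek 243 [[-43.8877  32.9968]
 [ -2.1142  40.4488]] [-24.3924  36.5329]
cheek 238 [[-43.5196 -40.8622]
 [ -2.1901 -32.9978]] [-24.5713 -36.8763]
plate ext [[-45.3702 -51.0236]
 [ 45.4177  51.321 ]]
grip [0.4992 0.0013]
```

View pics/c.png

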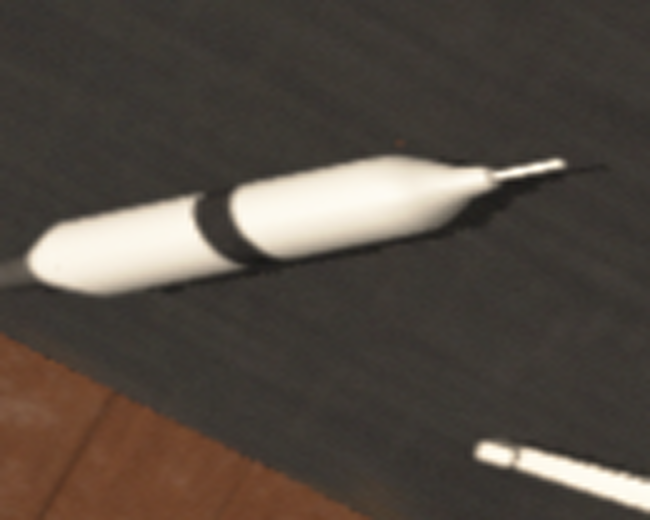

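Run:
```python
from h import *
plan([.4992,.0013,.06],-53.31)
```

```text
at [0.4886 0.0009 0.2266] yaw -53.3 n 5
0.17 0.12 3.33 -0.00; 0.17 0.12 3.33 -0.00; 0.17 0.12 3.33 -0.00; 0.17 0.12 3.33 -0.00; 0.17 0.12 3.33 -0.00
```

Emit:
play_rows(increments="0.17 0.12 3.4 0 -0.2; 0.17 0.12 3.4 0 -0.2; 0.17 0.12 3.4 0 -0.2; 0.17 0.12 3.4 0 -0.2; 0.17 0.12 3.1 0 -0.2")

```text
clock: 3.35
position: [0.4988, 0.0016, 0.058]
ee_rot: [-2.981, -0.989, 0.001]
force: [-0.0, 0.8, 0.5]
width: 0.686
gripper_force: 0.0
```

Emit:
play_rows(increments="0 0 2 0 -0.2; 0 0 1.5 0 -0.2; 0 0 1.5 0 -0.2; 0 0 0 0 -0.2; 0 0 0 0 -0.2")

```text
clock: 3.77
position: [0.4988, 0.0009, 0.0095]
ee_rot: [-2.982, -0.987, 0.002]
force: [1.0, -0.4, 0.2]
width: 0.405
gripper_force: 0.0
```

Emit:
play_rows(increments="0 0 0 0 -1; 0 0 0 0 -1; 0 0 0 0 -1; 0 0 0 0 -1; 0 0 0 0 -1", grip_force=15)

```text
clock: 4.18
position: [0.4998, 0.0001, 0.0104]
ee_rot: [-2.983, -0.985, -0.002]
force: [-0.7, 1.3, 6.5]
width: 0.132
gripper_force: 15.0
```

Emit:
play_rows(increments="0 0 0 0 -1; 0 0 -2 0 -1; 0 0 -3 0 -1; 0 0 -3 0 -1; 0 0 0 0 -1")

```text
clock: 4.6
position: [0.5021, -0.0006, 0.094]
ee_rot: [2.983, 0.983, 0.01]
force: [1.0, 0.4, -1.5]
width: 0.125
gripper_force: 15.0
```

```bash
cat >> h.py <<'E'
def plates(cams,name=None):
    """tilt / pose of held rest from depth"""
    for n in cams:
        im=vision.get_image(n); 
        if name: save(im,name+n+".png")
        c=cut_out("rest",im)
        if not c: print(n,"none"); continue
        e=c[0]; p,_,_=pts(im,e["mask"]); tcp=np.array(arm.observe()["position"])
        p=p[np.linalg.norm(p-tcp,axis=1)<.14]
        rng=np.random.default_rng(1);best=None
        for _ in range(400):
            t=p[rng.choice(len(p),3,False)];nn=np.cross(t[1]-t[0],t[2]-t[0]);l=np.linalg.norm(nn)
            if l<1e-5: continue
            k=abs((p-t[0])@(nn/l))<.0015
            if best is None or k.sum()>best.sum(): best=k
        q=p[best];c0=q.mean(0);nn=np.linalg.svd(q-c0)[2][2];nn*=np.sign(nn[2])
        print(n,"conf",round(e["confidence"],2),len(p),len(q),"n",nn.round(3),"tilt",np.degrees(np.arccos(nn[2])).round(1),"yaw",np.degrees(np.arctan2(-nn[1],-nn[0])).round(1),"tcp height over front",((tcp-c0)@nn).round(4),"at",tcp.round(4))
E
python3 - <<'E'
from h import *
plates(["wrist","scene"])
print(arm.observe()["force"])
E
```

```text
wrist conf 0.61 3701 2537 n [-0.004  0.     1.   ] tilt 0.2 yaw -0.9 tcp height over front 0.0031 at [5.001e-01 2.000e-04 9.050e-02]
scene conf 0.67 1919 900 n [-0.007 -0.002  1.   ] tilt 0.4 yaw 14.2 tcp height over front 0.0044 at [4.987e-01 1.000e-04 8.900e-02]
[-0.72485908 -1.04682511 -1.9176449 ]
```

Emit:
play_rows(increments="0 0 0 0 -1; 0 0 0 0 -1; 0 0 0 0 -1", grip_force=5)

```text
clock: 5.05
position: [0.4989, -0.0003, 0.089]
ee_rot: [-2.983, -0.984, 0.002]
force: [0.1, -0.6, -1.3]
width: 0.128
gripper_force: 5.0
```

Run:
```python
from h import *
plates(["wrist"])
print(arm.observe()["force"])
```

```text
wrist conf 0.83 3740 2547 n [0.003 0.    1.   ] tilt 0.1 yaw -171.9 tcp height over front 0.0069 at [ 4.992e-01 -3.000e-04  8.930e-02]
[-0.7371179   0.49817352 -1.7201104 ]
```

Emit:
play_rows(increments="0 0 0 0 -1; 0 0 0 0 -1; 0 0 0 0 -1", grip_force=3)

```text
clock: 5.4
position: [0.4994, -0.0002, 0.0897]
ee_rot: [-2.983, -0.984, 0.0]
force: [-0.6, -0.4, -1.3]
width: 0.134
gripper_force: 3.0
```

Run:
```python
from h import *
plates(["wrist"])
print(arm.observe()["force"])
```

```text
wrist none
[-0.0448948   0.17123627 -2.07492847]
```

Run:
```python
from h import *
im=vision.get_image("wrist"); s=vision.get_image("scene")
cv2.imwrite("pics/d.png",cv2.cvtColor(np.hstack([cv2.resize(im["frame"],(400,300)),cv2.resize(s["frame"][190:340,220:420],(400,300))]),cv2.COLOR_RGB2BGR))
np.savez("im3",**{k:np.array(v) for k,v in im.items()})
```

```text
(no output)
```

View pics/d.png

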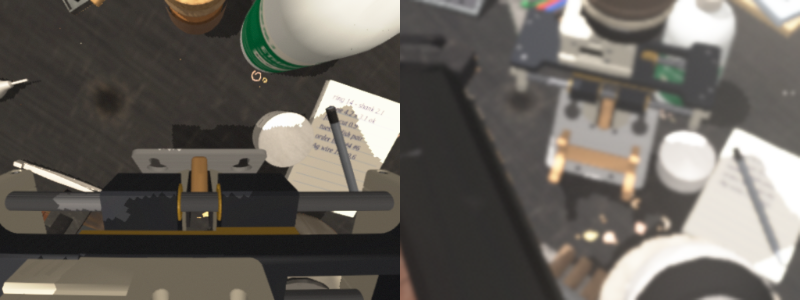

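Run:
```python
from h import *
plates(["scene","side"])
im=dict(np.load("im3.npz")); p,_,_=pts(im); t=np.array([.4994,-.0002,.09]); k=(np.linalg.norm(p-t,axis=1)<.13)
d=(p-t)[k]; a=np.radians(36.7); x=d@[np.cos(a),np.sin(a),0]; y=d@[-np.sin(a),np.cos(a),0]
for lo in np.arange(-.02,.08,.01):
    q=(x>lo)&(x<lo+.01)&(abs(y)>.02)&(abs(y)<.052)&(d[:,2]>-.06)
    if q.sum()>5: print(round(lo,3),q.sum(),np.median(d[q,2]).round(4),np.median(x[q]).round(4))
```

```text
scene conf 0.67 1437 571 n [-0.59  -0.449  0.671] tilt 47.9 yaw 37.2 tcp height over front 0.0135 at [ 4.995e-01 -1.000e-04  8.980e-02]
side conf 0.75 458 106 n [ 0.588 -0.808  0.039] tilt 87.8 yaw 126.0 tcp height over front 0.0408 at [ 4.994e-01 -2.000e-04  8.970e-02]
-0.02 125 0.089 -0.0122
-0.01 229 0.0891 -0.0063
0.0 720 -0.0184 0.0043
0.01 1444 0.1073 0.0182
0.02 24495 0.1064 0.0253
0.03 5711 0.0865 0.0359
```

Emit:
play_rows(increments="0 0 0 0 -1; 0 0 -2 0 -1; 0 0 -3 0 -1; 0 0 -3 0 -1; 0 0 -3 0 -1", grip_force=15)

```text
clock: 6.22
position: [0.4989, -0.0005, 0.2008]
ee_rot: [2.983, 0.984, -0.002]
force: [0.7, 0.8, -1.2]
width: 0.128
gripper_force: 15.0
```

```bash
cat > pan.py <<'E'
from h import *
def panel(n):
    im=dict(np.load(f"im_{n}.npz")); p,r,c=pts(im)
    b=p[(p[:,0]>.38)&(p[:,0]<.64)&(p[:,1]>.24)&(p[:,1]<.53)&(p[:,2]>.015)&(p[:,2]<.13)]
    n0=np.array([-.539,-.3534,.7646]);n0/=np.linalg.norm(n0)
    h=b@n0; hist,e=np.histogram(h,np.arange(h.min(),h.max(),.001)); k=abs(h-e[hist.argmax()]-.0005)<.003
    for _ in range(4):
        q=b[k];c0=q.mean(0);nn=np.linalg.svd(q-c0)[2][2];nn*=np.sign(nn[2]);k=abs((b-c0)@nn)<.0015
    yaw=np.arctan2(-nn[1],-nn[0])
    X=np.array([np.cos(yaw)*nn[2],np.sin(yaw)*nn[2],np.hypot(nn[0],nn[1])]);Y=np.cross(nn,X)
    F=np.stack([X,Y,nn],1); d=(b-c0)@F
    m=np.array([.5118,.3854,.066]); m=(m-c0)@F
    H=[]
    for y in(-.019,-.091):
        s=d[(abs(d[:,2]-.0095)<.0025)&(np.hypot(d[:,0]-m[0]-.0345,d[:,1]-m[1]-y)<.0105)]
        mn,mx=s.min(0),s.max(0); H.append(np.r_[s[:,:2].mean(0),len(s)]); 
    H=np.array(H); o=H[:,:2].mean(0); O=c0+F@np.r_[o,0]
    return O,F,np.degrees(yaw),np.degrees(np.arctan2(*(H[0,:2]-H[1,:2])[::-1]))-90,np.hypot(*(H[0,:2]-H[1,:2])),H
if __name__=="__main__":
    np.set_printoptions(precision=4,suppress=True)
    for n in("scene","side"):
        O,F,yaw,sk,dist,H=panel(n); print(n,"O",O,"yaw",yaw,"skew",sk,"dist",dist,"n",F[:,2],H[:,2], "tilt",np.degrees(np.arccos(F[2,2])))
E
python3 pan.py
```

```text
scene O [0.5638 0.3546 0.0873] yaw 33.38756591810546 skew 0.7701410965268423 dist 0.07125031216921437 n [-0.5378 -0.3545  0.7649] [13. 14.] tilt 40.09859867803118
side O [0.5629 0.3552 0.089 ] yaw 33.01230553373574 skew 0.19462301392314885 dist 0.07100412686691422 n [-0.5382 -0.3497  0.7669] [20. 14.] tilt 39.92625091926194
```

Run:
```python
from h import *
plan([.5312,.3338,.17],-56.8)
```

```text
at [ 0.4989 -0.0005  0.2008] yaw -53.5 n 9
2.50 -2.77 0.34 0.37; 2.48 -2.79 0.34 0.37; 2.46 -2.80 0.34 0.37; 2.44 -2.82 0.34 0.37; 2.43 -2.84 0.34 0.37
2.41 -2.85 0.34 0.37; 2.39 -2.87 0.34 0.37; 2.37 -2.88 0.34 0.37; 2.35 -2.90 0.34 0.37
```

Emit:
play_rows(increments="1.5 -1.6 0 0.37 -1; 2.5 -2.8 0 0.37 -1; 2.5 -2.8 0 0.37 -1; 2.5 -2.8 0 0.37 -1; 2.5 -2.8 0.3 0.37 -1")

```text
clock: 6.63
position: [0.5182, 0.1728, 0.1973]
ee_rot: [-2.999, -0.935, -0.002]
force: [0.7, -0.8, -2.1]
width: 0.131
gripper_force: 15.0
```

Emit:
play_rows(increments="2.5 -2.9 0.5 0.37 -1; 2.5 -2.9 0.5 0.37 -1; 2.4 -2.9 0.7 0.37 -1; 2.1 -2.3 0.7 0.37 -1; 0.8 -1.6 0.5 0 -1")

```text
clock: 7.05
position: [0.5325, 0.3377, 0.1665]
ee_rot: [-3.008, -0.903, -0.0]
force: [-0.1, -0.0, -1.7]
width: 0.131
gripper_force: 15.0
```

Emit:
play_rows(increments="0 0 2 0 -1; 0 0 1.5 0 -1; 0 0 0 0 -1; 0 0 0 0 -1")

```text
clock: 7.38
position: [0.5324, 0.3321, 0.1323]
ee_rot: [3.01, 0.896, -0.003]
force: [-0.3, -0.7, -1.6]
width: 0.13
gripper_force: 15.0
```

```bash
cat > rel.py <<'E'
from pan import *
from scipy.optimize import minimize
def rel(n="scene",name=None):
    O,F,yaw,*_=panel(n); im=vision.get_image(n); o=arm.observe(); tcp=np.array(o["position"])
    if name: save(im,name)
    e=cut_out("rest",im)
    if not e: print("none"); np.savez("last",**{k:np.array(v) for k,v in im.items()}); return
    e=e[0]; m=cv2.dilate(e["mask"].astype(np.uint8),np.ones((3,3)))>0
    p,_,_=pts(im,m); p=p[np.linalg.norm(p-tcp,axis=1)<.14]
    rng=np.random.default_rng(1);best=None
    for _ in range(800):
        t=p[rng.choice(len(p),3,False)];nn=np.cross(t[1]-t[0],t[2]-t[0]);l=np.linalg.norm(nn)
        if l<1e-5 or not .45<abs(nn[2]/l)<.97: continue
        k=abs((p-t[0])@(nn/l))<.0015
        if best is None or k.sum()>best.sum(): best=k
    q=p[best];c0=q.mean(0);nn=np.linalg.svd(q-c0)[2][2];nn*=np.sign(nn[2])
    a=np.arctan2(-nn[1],-nn[0]); X=np.array([np.cos(a)*nn[2],np.sin(a)*nn[2],np.hypot(nn[0],nn[1])]);Y=np.cross(nn,X)
    d=(p-c0)@np.stack([X,Y,nn],1)*1000
    pl=d[abs(d[:,2])<1.5]; tall=d[(d[:,2]>18)&(d[:,2]<58)]
    boxes=[(29,0,15,6,34),(-24,37,22,4,60),(-24,-37,22,4,60)]
    def loc(v,s): ca,sa=np.cos(s[2]),np.sin(s[2]); w=v[:,:2]-s[:2]; return np.c_[w@[ca,sa],w@[-sa,ca]]
    def cost(s):
        u=loc(tall,s); D=[np.hypot(np.maximum(abs(u[:,0]-b[0])-b[2],0),np.maximum(abs(u[:,1]-b[1])-b[3],0)) for b in boxes]
        v=loc(pl,s); return (np.minimum(np.min(D,0),6)**2).mean()+(np.minimum(np.hypot(np.maximum(abs(v[:,0])-46,0),np.maximum(abs(v[:,1])-52,0)),6)**2).mean()*2
    r=min((minimize(cost,[x0,y0,0],method="Nelder-Mead",options=dict(xatol=1e-3,fatol=1e-5)) for x0 in(-15,-5,5,15) for y0 in(-12,-4,4,12)),key=lambda r:r.fun)
    s=r.x; ca,sa=np.cos(s[2]),np.sin(s[2]); Xr=X*ca+Y*sa; Yr=np.cross(nn,Xr); C=c0+X*s[0]/1000+Y*s[1]/1000-nn*.004
    print("cost",round(r.fun,2),len(pl),len(tall),"tilt",np.degrees(np.arccos(nn[2])).round(1),"yaw",np.degrees(np.arctan2(Xr[1],Xr[0])).round(1),"panel yaw",yaw.round(1))
    f=lambda w:(F.T@(w-O)*1000).round(1)
    # keyhole entries and ends, in the screw frame (mm)
    for nm,x in(("entry",.018),("seat",.035)): print(nm,"L",f(C+Xr*x+Yr*.036),"R",f(C+Xr*x-Yr*.036))
    print("foot",f(C-Xr*.046),"tcp in screw frame",f(tcp),"yaw_tcp",np.degrees(np.arctan2(*R.from_rotvec(o["ee_rot"]).as_matrix()[1::-1,1])).round(1))
    g=tcp+[0,0,.0188]; print("grasp in rest",(np.stack([Xr,Yr,nn]) @ (g-C)*1000).round(1),"tcp",tcp.round(4))
if __name__=="__main__":
    import sys; rel(*sys.argv[1:])
E
python3 rel.py scene e.png
```

```text
cost 3.88 449 322 tilt 47.3 yaw 33.3 panel yaw 33.4
entry L [-1.1 34.8 41.7] R [ -1.1 -37.2  41.4]
seat L [15.7 34.8 43.8] R [ 15.7 -37.2  43.5]
foot [-64.6  -1.2  33.5] tcp in screw frame [ 0.7 -1.8 59.6] yaw_tcp -56.9
grasp in rest [35.9 -0.4 30.4] tcp [0.5332 0.3323 0.1332]
```

View pics/e.png

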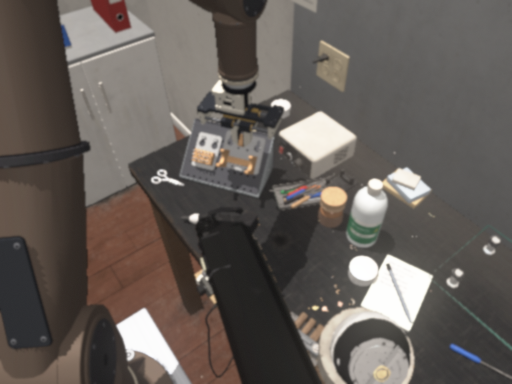

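```bash
cat > prof.py <<'E'
from pan import *
import sys
def prof(n,tilt=None):
    O,F,yaw,*_=panel("scene"); im=vision.get_image(n); o=arm.observe(); tcp=np.array(o["position"])
    p,_,_=pts(im); g=tcp+[0,0,.0188]; a=np.radians(33.3); t=np.radians(tilt)
    X=np.array([np.cos(a)*np.cos(t),np.sin(a)*np.cos(t),np.sin(t)]); N=np.array([-np.cos(a)*np.sin(t),-np.sin(a)*np.sin(t),np.cos(t)]);Y=np.cross(N,X)
    d=(p-g)@np.stack([X,Y,N],1)*1000   # rest frame about nominal grasp (29,0,28.3)
    d+=[29,0,28.3]
    k=(abs(d[:,1])<60)&(d[:,0]>-65)&(d[:,0]<60)&(d[:,2]>-25)&(d[:,2]<65); d=d[k]
    pl=d[abs(d[:,2]-4)<3.5]; print(n,"plate n",len(pl),"z med by x:",[(x,np.median(pl[(pl[:,0]>x)&(pl[:,0]<x+10),2]).round(1)) for x in range(-50,50,10) if ((pl[:,0]>x)&(pl[:,0]<x+10)).sum()>4])
    print(" plate x hist",np.histogram(pl[:,0],np.arange(-60,60,4))[0], " y 2/98",np.percentile(pl[:,1],[2,98]).round(1))
    for lo,hi in((20,34),(36,47),(52,62)):
        w=d[(d[:,2]>lo)&(d[:,2]<hi)&(abs(d[:,1])>25)&(abs(d[:,1])<48)&(d[:,0]<15)]
        if len(w)>5:
            for s in(1,-1):
                v=w[w[:,1]*s>0]
                if len(v)>5: print(" cheek z",lo,hi,"s",s,len(v),"x 3/97",np.percentile(v[:,0],[3,97]).round(1),"y",np.percentile(v[:,1],[5,95]).round(1))
    w=d[(d[:,2]>10)&(d[:,2]<34)&(abs(d[:,1])<12)&(d[:,0]>0)]
    if len(w)>5: print(" tab",len(w),np.percentile(w,[3,97],axis=0).round(1).tolist())
for n in sys.argv[2:]: prof(n,float(sys.argv[1]))
E
python3 prof.py 47.6 scene side
```

```text
scene plate n 613 z med by x: [(-50, np.float64(3.0)), (-40, np.float64(3.2)), (-30, np.float64(3.2)), (-20, np.float64(2.6)), (-10, np.float64(2.4)), (0, np.float64(2.7)), (10, np.float64(2.5)), (20, np.float64(2.5)), (30, np.float64(2.0))]
 plate x hist [ 0  4 33 33 38 18  9 12  9 33 30 37 33 46 54 47 29 23 15 17 18 18 17 25
 15  0  0  0  0]  y 2/98 [-50.7  49.8]
 cheek z 20 34 s 1 57 x 3/97 [-50.2  -9.9] y [33.2 40.4]
 cheek z 20 34 s -1 48 x 3/97 [-47.  -10.7] y [-40.4 -33.3]
 cheek z 36 47 s 1 22 x 3/97 [-50.2  -8.5] y [33.1 40. ]
 cheek z 36 47 s -1 22 x 3/97 [-49.8  -8.6] y [-41.  -32.3]
 cheek z 52 62 s 1 11 x 3/97 [-50.4 -44.5] y [33.4 41.1]
 cheek z 52 62 s -1 13 x 3/97 [-51.2 -44.4] y [-39.9 -33.1]
 tab 53 [[8.7, -9.9, 23.6], [40.6, 9.9, 33.7]]
side plate n 402 z med by x: [(-50, np.float64(4.3)), (-40, np.float64(4.0)), (-30, np.float64(4.0)), (-20, np.float64(3.9)), (-10, np.float64(3.7)), (0, np.float64(3.4)), (10, np.float64(3.5)), (20, np.float64(3.6)), (30, np.float64(3.2)), (40, np.float64(2.3))]
 plate x hist [ 0  1  6  6  7  8  6  9  8 30 24 21 23 23 18 18 18 15 18 18 15 19 17 20
 46  8  0  0  0]  y 2/98 [-35.1  52.4]
 cheek z 20 34 s 1 132 x 3/97 [-49.7  -8. ] y [33.2 41.9]
 cheek z 20 34 s -1 103 x 3/97 [-48.6  -8.6] y [-38.4 -32.1]
 cheek z 36 47 s 1 60 x 3/97 [-51.   -7.4] y [34.9 41.9]
 cheek z 36 47 s -1 32 x 3/97 [-51.  -12.7] y [-42.2 -32.7]
 cheek z 52 62 s 1 16 x 3/97 [-51.5 -43.5] y [33.6 41.1]
 cheek z 52 62 s -1 14 x 3/97 [-50.9 -43.1] y [-40.  -32.6]
 tab 45 [[9.0, -0.5, 10.3], [38.5, 10.8, 30.1]]
```

Emit:
play_rows(increments="0.5 -0.12 0.6 0 -1; 0.5 0 0.6 0 -1; 0.5 0 0.6 0 -1; 0.4 0 0.5 0 -1; 0 0 0 0 -1")

```text
clock: 8.0
position: [0.5482, 0.3447, 0.1081]
ee_rot: [3.01, 0.898, -0.002]
force: [-1.2, -0.2, -1.7]
width: 0.133
gripper_force: 15.0
```

```bash
python3 rel.py scene; python3 prof.py 48 scene side; python3 -c "
from h import *
print(arm.observe()['force'],arm.observe()['clock'])"
```

```text
cost 3.23 391 283 tilt 46.3 yaw 33.2 panel yaw 33.4
entry L [-1.6 36.6 10. ] R [ -1.7 -35.4   9.5]
seat L [15.3 36.6 11.8] R [ 15.2 -35.4  11.4]
foot [-65.2   0.8   2.8] tcp in screw frame [-0.5  0.1 28.4] yaw_tcp -56.8
grasp in rest [34.7 -0.4 31.4] tcp [0.5481 0.3444 0.1086]
scene plate n 577 z med by x: [(-50, np.float64(2.7)), (-40, np.float64(3.5)), (-30, np.float64(3.6)), (-20, np.float64(2.4)), (-10, np.float64(2.6)), (0, np.float64(2.5)), (10, np.float64(3.1)), (20, np.float64(2.2)), (30, np.float64(1.8))]
 plate x hist [ 0  3 35 36 37 14  9  9 13 27 34 31 39 45 44 50 25 16 16 17 13 15 15 16
 14  0  0  0  0]  y 2/98 [-50.7  50.5]
 cheek z 20 34 s 1 44 x 3/97 [-47.7  -9.5] y [33.2 39.7]
 cheek z 20 34 s -1 51 x 3/97 [-48.2 -11.2] y [-41.  -32.6]
 cheek z 36 47 s 1 24 x 3/97 [-48.3  -8.7] y [33.2 40.5]
 cheek z 36 47 s -1 22 x 3/97 [-50.4  -8.4] y [-40.3 -33.8]
 cheek z 52 62 s 1 10 x 3/97 [-51.  -44.9] y [34.5 40.2]
 cheek z 52 62 s -1 11 x 3/97 [-51.  -44.3] y [-40.6 -32.8]
 tab 59 [[9.0, -10.0, 19.2], [38.8, 10.1, 33.8]]
side plate n 406 z med by x: [(-50, np.float64(4.7)), (-40, np.float64(4.0)), (-30, np.float64(4.3)), (-20, np.float64(4.1)), (-10, np.float64(3.7)), (0, np.float64(3.5)), (10, np.float64(3.2)), (20, np.float64(2.9)), (30, np.float64(2.9)), (40, np.float64(2.4))]
 plate x hist [ 0  2  7  5  7  9  8  8 10 28 27 25 28 21 20 23 17 15 16 18 17 18 20 19
 30  8  0  0  0]  y 2/98 [-33.1  52.3]
 cheek z 20 34 s 1 125 x 3/97 [-49.5  -8.2] y [34.4 42.1]
 cheek z 20 34 s -1 98 x 3/97 [-49.6  -9.9] y [-35.9 -31.6]
 cheek z 36 47 s 1 63 x 3/97 [-51.9  -7.5] y [34.5 41.3]
 cheek z 36 47 s -1 29 x 3/97 [-50.7 -17.9] y [-40.3 -32. ]
 cheek z 52 62 s 1 16 x 3/97 [-50.9 -43.7] y [33.2 42.1]
 cheek z 52 62 s -1 15 x 3/97 [-51.  -43.7] y [-41.7 -33.2]
 tab 36 [[9.0, 1.0, 10.1], [37.9, 11.0, 32.5]]
[ 0.41722403 -0.12799196 -1.33837936] 8.2
```

Emit:
play_rows(increments="0.32 0.04 0.18 0 -1; 0.31 0 0.18 0 -1; 0.31 0 0.18 0 -1; 0.31 0 0.18 0 -1; 0 0 0 0 -1", grip_force=10)

```text
clock: 8.62
position: [0.5594, 0.3512, 0.1025]
ee_rot: [-3.011, -0.897, -0.0]
force: [0.0, -0.5, -0.4]
width: 0.13
gripper_force: 10.0
```

```bash
python3 rel.py scene; python3 prof.py 41 side; python3 -c "
from h import *
print(arm.observe()['force'],arm.observe()['clock'])"
```

```text
cost 4.75 449 299 tilt 39.6 yaw 33.8 panel yaw 33.4
entry L [ 0.5 36.2 -1.1] R [  0.8 -35.8  -0.2]
seat L [17.5 36.3 -1.2] R [ 17.8 -35.7  -0.4]
foot [-63.3  -0.1  -0.1] tcp in screw frame [ 5.3 -0.4 15.3] yaw_tcp -56.8
grasp in rest [34.5 -1.  30.4] tcp [0.5592 0.3511 0.1024]
side plate n 524 z med by x: [(-50, np.float64(5.4)), (-40, np.float64(4.8)), (-30, np.float64(4.9)), (-20, np.float64(4.6)), (-10, np.float64(4.6)), (0, np.float64(3.8)), (10, np.float64(3.9)), (20, np.float64(3.9)), (30, np.float64(3.5)), (40, np.float64(1.8))]
 plate x hist [ 2  1  3  4 10 13  9 10 11 30 29 30 27 34 24 22 17 19 23 19 22 17 25 21
 34 10  2  1 32]  y 2/98 [-33.   57.5]
 cheek z 20 34 s 1 131 x 3/97 [-50.3  -7.3] y [33.9 42.1]
 cheek z 20 34 s -1 85 x 3/97 [-49.8 -11.7] y [-36.5 -31.5]
 cheek z 36 47 s 1 64 x 3/97 [-50.5  -6.4] y [33.6 42.2]
 cheek z 36 47 s -1 30 x 3/97 [-50.8 -37.7] y [-39.4 -31. ]
 cheek z 52 62 s 1 20 x 3/97 [-49.6 -43.1] y [31.7 42.7]
 cheek z 52 62 s -1 17 x 3/97 [-50.  -42.7] y [-40.8 -32.6]
 tab 35 [[9.9, 2.1, 10.4], [37.2, 11.5, 33.0]]
[-0.93929055  0.38766752 -2.0712693 ] 8.7667
```

Emit:
play_rows(increments="0.04 0 0.06 0 -1; -0.28 0 0.24 0 -1; -0.28 0 0.24 0 -1; -0.28 0 0.24 0 -1; -0.28 0 0.24 0 -1")

```text
clock: 9.18
position: [0.5505, 0.3453, 0.0934]
ee_rot: [-3.01, -0.897, -0.003]
force: [-1.6, -1.0, 9.0]
width: 0.126
gripper_force: 10.0
```

Emit:
play_rows(increments="-0.2 0 0.17 0 -1; -0.12 0 0.1 0 -1; 0 0 0 0 -1")

```text
clock: 9.43
position: [0.5477, 0.3435, 0.0906]
ee_rot: [-3.01, -0.897, -0.003]
force: [-0.5, -0.5, 6.3]
width: 0.133
gripper_force: 10.0
```

```bash
python3 rel.py scene; python3 -c "
from h import *
print(arm.observe()['force'],arm.observe()['clock'])"
```

```text
cost 3.36 430 291 tilt 40.2 yaw 33.8 panel yaw 33.4
entry L [-18.3  36.   -0.5] R [-17.9 -36.   -0.8]
seat L [-1.3 36.1 -0.5] R [ -0.9 -35.9  -0.8]
foot [-82.1  -0.4  -0.8] tcp in screw frame [-12.8  -0.4  15.2] yaw_tcp -56.8
grasp in rest [35.4 -0.4 30.2] tcp [0.5477 0.3435 0.0906]
[-1.39396646 -0.57684851  7.46298754] 9.5333
```

Emit:
play_rows(increments="0 0 0 0 -0.4; 0 0 0 0 -0.4; 0 0 0 0 -0.4; 0 0 0 0 -0.4")

```text
clock: 9.87
position: [0.547, 0.3433, 0.0894]
ee_rot: [3.011, 0.897, -0.0]
force: [0.6, 0.6, 0.4]
width: 0.296
gripper_force: 0.0
```

Emit:
play_rows(increments="0 0 -2 0 -0.4; 0 0 -3 0 -0.4; 0 0 -3 0 -0.4; -2 0 -2 0 0; 0 0 0 0 0")

```text
clock: 10.28
position: [0.5311, 0.3315, 0.1939]
ee_rot: [-3.009, -0.895, -0.007]
force: [1.0, 0.5, -0.2]
width: 0.4
gripper_force: 0.0
```

```bash
python3 rel.py scene f.png
python3 - <<'E'
from h import *
np.set_printoptions(precision=4,suppress=True)
for n in("scene","side"):
    im=vision.get_image(n); e=cut_out("spare_handpiece",im)
    if not e: print("none");continue
    p,_,_=pts(im,e[0]["mask"]); print(n,e[0]["confidence"],len(p),np.median(p,0))
im=vision.get_image("wrist"); np.savez("im4",**{k:np.array(v) for k,v in im.items()})
e=cut_out("spare_handpiece",im); print([(d["confidence"],d["point"]) for d in e[:2]])
plan([.385,.257,.2],33)
E
```

```text
cost 0.53 355 243 tilt 38.6 yaw 34.2 panel yaw 33.4
entry L [-16.8  35.9  -1.2] R [-16.  -36.1   0.2]
seat L [ 0.2 36.1 -1.7] R [  1.  -35.9  -0.3]
foot [-80.4  -0.8   1.2] tcp in screw frame [ 36.9  -0.7 105.7] yaw_tcp -56.8
grasp in rest [ 80.2  -3.7 122.2] tcp [0.5308 0.3321 0.1918]
scene 0.42 106 [0.345  0.2939 0.0181]
side 0.61 444 [0.3791 0.2743 0.0218]
[(0.63, [281.2, 243.2])]
at [0.5302 0.3322 0.1885] yaw -56.8 n 13
-1.25 -0.13 -0.09 -6.91; -1.23 -0.28 -0.09 -6.91; -1.18 -0.42 -0.09 -6.91; -1.13 -0.56 -0.09 -6.91; -1.05 -0.69 -0.09 -6.91
-0.96 -0.81 -0.09 -6.91; -0.85 -0.92 -0.09 -6.91; -0.74 -1.02 -0.09 -6.91; -0.61 -1.10 -0.09 -6.91; -0.47 -1.17 -0.09 -6.91
-0.33 -1.21 -0.09 -6.91; -0.18 -1.25 -0.09 -6.91; -0.03 -1.26 -0.09 -6.91
```

Run:
```python
import cv2;a=cv2.imread("pics/f.png")[100:220,150:310];cv2.imwrite("pics/g.png",cv2.resize(a,None,fx=4,fy=4,interpolation=cv2.INTER_CUBIC))
```

```text
(no output)
```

View pics/g.png

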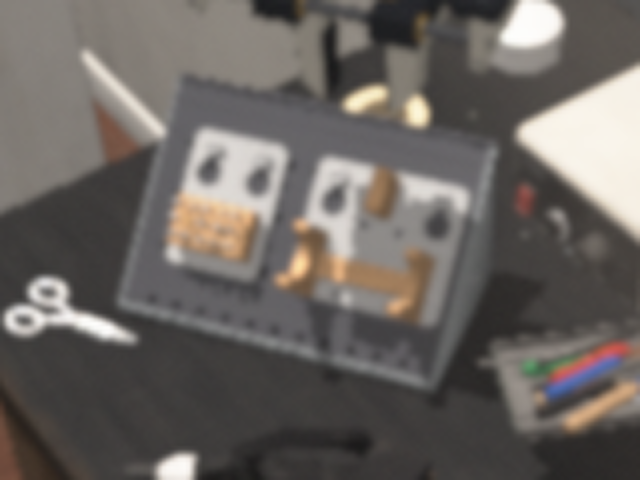

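```bash
cat > hp.py <<'E'
from h import *
def hp(n):
    im=vision.get_image(n); e=cut_out("spare_handpiece",im)
    if not e: print(n,"none"); return
    p,_,_=pts(im,cv2.dilate(e[0]["mask"].astype(np.uint8),np.ones((5,5)))>0)
    p=p[(p[:,2]>.015)&(p[:,2]<.03)&(np.hypot(p[:,0]-.384,p[:,1]-.257)<.11)]
    c=p.mean(0); v=np.linalg.svd((p-c)[:,:2],full_matrices=False)[2][0]; v*=np.sign(v[1])
    w=np.array([-v[1],v[0]]); s=(p-c)[:,:2]@w; t=(p-c)[:,:2]@v
    print(n,round(e[0]["confidence"],2),len(p),"axis->tail deg",np.degrees(np.arctan2(v[1],v[0])).round(2),"width",np.percentile(s,[2,98]).round(4),"len",t.min().round(4),t.max().round(4),"zmax",np.percentile(p[:,2],98).round(4))
    # width profile
    for a in np.arange(-.1,.1,.01):
        k=(t>=a)&(t<a+.01)
        if k.sum()>2: print("  t",a.round(2),k.sum(),s[k].min().round(4),s[k].max().round(4),np.percentile(p[k,2],95).round(4), (c[:2]+v*(a+.005)+w*(s[k].min()+s[k].max())/2).round(4))
    return c,v
if __name__=="__main__":
    import sys
    for n in sys.argv[1:]: hp(n)
E
python3 hp.py side wrist
```

```text
side 0.57 394 axis->tail deg 138.99 width [-0.0085  0.012 ] len -0.0806 0.0694 zmax 0.028
  t -0.08 6 0.0009 0.0049 0.0203 [0.4375 0.2176]
  t -0.07 14 -0.0058 0.0083 0.0249 [0.4311 0.2254]
  t -0.06 22 -0.007 0.0103 0.0276 [0.4233 0.2316]
  t -0.05 27 -0.008 0.0127 0.0282 [0.4153 0.2377]
  t -0.04 31 -0.0081 0.0119 0.0279 [0.408  0.2446]
  t -0.03 29 -0.0085 0.012 0.0278 [0.4006 0.2513]
  t -0.02 32 -0.0085 0.0121 0.0271 [0.393  0.2578]
  t -0.01 27 -0.0084 0.0112 0.0274 [0.3857 0.2646]
  t -0.0 35 -0.0092 0.0098 0.0279 [0.3789 0.2721]
  t 0.01 35 -0.0096 0.0134 0.027 [0.3703 0.2774]
  t 0.02 31 -0.009 0.0121 0.0271 [0.363  0.2842]
  t 0.03 41 -0.0091 0.0146 0.0275 [0.3546 0.2899]
  t 0.04 31 -0.0055 0.011 0.0246 [0.3471 0.2964]
  t 0.05 15 -0.0025 0.0047 0.0207 [0.3406 0.3042]
  t 0.06 17 -0.0026 0.0055 0.0198 [0.3328 0.3105]hp.py:7: RuntimeWarning: Mean of empty slice.
  c=p.mean(0); v=np.linalg.svd((p-c)[:,:2],full_matrices=False)[2][0]; v*=np.sign(v[1])
  ret = um.true_divide(
Traceback (most recent call last):
  File "hp.py", line 17, in <module>
    for n in sys.argv[1:]: hp(n)
                           ~~^^^
  File "hp.py", line 7, in hp
    c=p.mean(0); v=np.linalg.svd((p-c)[:,:2],full_matrices=False)[2][0]; v*=np.sign(v[1])
                   ~~~~~~~~~~~~~~~~~~~~~~~~~~~~~~~~~~~~~~~~~~~~~~~~~^^^
IndexError: index 0 is out of bounds for axis 0 with size 0
```

Emit:
play_rows(increments="-1.25 -0.13 0 -6.9 0; -1.23 -0.28 0 -6.9 0; -1.18 -0.42 0 -6.9 0; -1.13 -0.56 0 -6.9 0; -1.05 -0.69 0 -6.9 0")

```text
clock: 11.3
position: [0.4741, 0.3031, 0.1896]
ee_rot: [2.604, 1.757, 0.0]
force: [-0.4, 0.3, 0.4]
width: 0.501
gripper_force: 0.0
```

Emit:
play_rows(increments="-0.96 -0.81 0 -6.9 0; -0.85 -0.92 0 -6.9 0; -0.74 -1.02 0 -6.9 0; -0.61 -1.1 0 -6.9 0; -0.47 -1.17 0 -6.9 0")

```text
clock: 11.72
position: [0.4183, 0.2742, 0.1897]
ee_rot: [1.966, 2.45, 0.0]
force: [0.7, 0.4, -1.1]
width: 0.5
gripper_force: 0.0
```

Emit:
play_rows(increments="-0.33 -1.21 0 -6.9 0; -0.18 -1.25 0 -6.9 0; -0.03 -1.26 0 -6.9 0; 0 0 0 -6.9 0; 0 0 0 -6.9 0")

```text
clock: 12.13
position: [0.3846, 0.2568, 0.1898]
ee_rot: [-1.15, -2.923, -0.0]
force: [-0.2, 0.7, 0.2]
width: 0.501
gripper_force: 0.0
```

```bash
python3 hp.py wrist side; python3 -c "
from h import *
o=arm.observe(); print(o['position'],o['joints'],R.from_rotvec(o['ee_rot']).as_matrix()[:2,1])"
```

```text
wrist 0.91 1854 axis->tail deg 138.14 width [-0.0113  0.0113] len -0.0781 0.0737 zmax 0.0255
  t -0.08 23 -0.003 0.0035 0.0175 [0.4386 0.214 ]
  t -0.07 58 -0.0084 0.0086 0.0216 [0.4312 0.2208]
  t -0.06 112 -0.011 0.0111 0.0249 [0.4238 0.2275]
  t -0.05 135 -0.0111 0.0121 0.0252 [0.4161 0.2338]
  t -0.04 138 -0.0112 0.012 0.0253 [0.4087 0.2406]
  t -0.03 146 -0.0113 0.0118 0.0253 [0.4013 0.2474]
  t -0.02 148 -0.0113 0.0115 0.0253 [0.394  0.2541]
  t -0.01 152 -0.0114 0.0112 0.0253 [0.3867 0.261 ]
  t -0.0 151 -0.0115 0.0122 0.0252 [0.3789 0.2673]
  t 0.01 157 -0.0115 0.012 0.0251 [0.3716 0.2741]
  t 0.02 172 -0.0117 0.0118 0.0252 [0.3642 0.2809]
  t 0.03 160 -0.0117 0.0115 0.0252 [0.3569 0.2876]
  t 0.04 140 -0.0105 0.0113 0.024 [0.3491 0.294 ]
  t 0.05 86 -0.0059 0.0062 0.0194 [0.3418 0.3008]
  t 0.06 58 -0.0048 0.0048 0.0183 [0.3345 0.3076]
  t 0.07 18 -0.0037 0.0034 0.0169 [0.3271 0.3144]
side 0.61 396 axis->tail deg 138.9 width [-0.0081  0.0119] len -0.0878 0.0711 zmax 0.0275
  t -0.08 7 0.0005 0.004 0.0204 [0.438  0.2177]
  t -0.07 11 -0.0062 0.0083 0.0252 [0.4313 0.2252]
  t -0.06 26 -0.0076 0.0143 0.0271 [0.4222 0.2301]
  t -0.05 27 -0.0076 0.0139 0.027 [0.4148 0.2368]
  t -0.04 33 -0.0079 0.0127 0.0271 [0.4078 0.2439]
  t -0.03 27 -0.0079 0.0113 0.027 [0.4007 0.251 ]
  t -0.02 28 -0.0086 0.0119 0.0269 [0.3932 0.2577]
  t -0.01 31 -0.0089 0.0113 0.0281 [0.386  0.2645]
  t -0.0 33 -0.0094 0.0092 0.0268 [0.3793 0.2721]
  t 0.01 35 -0.0086 0.0143 0.0272 [0.3698 0.2765]
  t 0.02 33 -0.0082 0.0123 0.0269 [0.3628 0.2837]
  t 0.03 39 -0.0086 0.0129 0.0274 [0.3552 0.2902]
  t 0.04 31 -0.0069 0.0117 0.0248 [0.3475 0.2965]
  t 0.05 17 -0.004 0.0067 0.0205 [0.3407 0.3039]
  t 0.06 15 -0.0034 0.0048 0.0198 [0.3335 0.3109]
[0.38537683 0.25705243 0.18967788] [-0.89967145  0.20893407  0.23289579  2.01660307 -0.06020099  0.92215324
  0.17484872] [0.6894039  0.72437711]
```

Run:
```python
from h import *
plan([.4004,.2485,.05],48.1)
```

```text
at [0.3854 0.2571 0.1897] yaw 46.4 n 4
-0.42 0.10 3.49 -0.42; -0.42 0.10 3.49 -0.42; -0.42 0.10 3.49 -0.42; -0.42 0.09 3.49 -0.42
```

Emit:
play_rows(increments="-0.42 0.1 3 -0.42 0; -0.42 0.1 3.5 -0.42 0; -0.42 0.1 3.5 -0.42 0; -0.42 0.1 3.5 -0.42 0; 0 0 0.5 0 0")

```text
clock: 12.75
position: [0.3985, 0.2464, 0.0453]
ee_rot: [-1.121, -2.932, 0.01]
force: [-1.4, -0.3, 0.5]
width: 0.499
gripper_force: 0.0
```

Emit:
play_rows(increments="0 0 2 0 0; 0 0 1.5 0 0; 0 0 1 0 0; 0 0 0 0 0")

```text
clock: 13.08
position: [0.3998, 0.2485, 0.004]
ee_rot: [-1.119, -2.935, 0.002]
force: [0.2, -1.6, -0.7]
width: 0.499
gripper_force: 0.0
```

Emit:
play_rows(increments="0 0 0 0 -1; 0 0 0 0 -1; 0 0 0 0 -1; 0 0 0 0 -1; 0 0 0 0 -1", grip_force=25)

```text
clock: 13.5
position: [0.4007, 0.2491, 0.0055]
ee_rot: [1.116, 2.936, 0.002]
force: [-0.4, -0.3, 8.4]
width: 0.259
gripper_force: 25.0
```

Emit:
play_rows(increments="0 0 -1 0 -1; 0 0 -3 0 -1; 0 0 -4 0 -1; 0 0 -4 0 -1; 0 0 -4 0 -1")

```text
clock: 13.92
position: [0.3996, 0.2479, 0.167]
ee_rot: [-1.117, -2.936, 0.001]
force: [0.9, 0.9, -2.5]
width: 0.264
gripper_force: 25.0
```

```bash
cat > held.py <<'E'
from pan import *
import sys
np.set_printoptions(precision=4,suppress=True)
O=np.array([.5634,.3549,.0869]); y=np.radians(33.2); t=np.radians(40)
X=np.array([np.cos(y)*np.cos(t),np.sin(y)*np.cos(t),np.sin(t)]);N=np.array([-np.cos(y)*np.sin(t),-np.sin(y)*np.sin(t),np.cos(t)]);Y=np.cross(N,X)
C=O+X*(-.059)+N*.0445
o=arm.observe(); tcp=np.array(o["position"]); print("cradle world",C,"tcp",tcp,"width",o["width"],"force",o["force"])
for n in sys.argv[1:]:
    im=vision.get_image(n); e=cut_out("spare_handpiece",im)
    if not e: print(n,"none");continue
    p,_,_=pts(im,e[0]["mask"]); p=p[np.linalg.norm(p-tcp,axis=1)<.13]
    c=p.mean(0); v=np.linalg.svd(p-c,full_matrices=False)[2][0]; v*=np.sign(v[1]); s=(p-c)@v
    print(n,round(e[0]["confidence"],2),len(p),"dir",v,"azim",np.degrees(np.arctan2(v[1],v[0])).round(1),"elev",np.degrees(np.arcsin(v[2])).round(1),"ends",p[s.argmin()],p[s.argmax()],"zmax",np.percentile(p[:,2],97), "tail end-79mm:",p[s.argmax()]-v*.079,"point end+93:",p[s.argmin()]+v*.093)
    print("in cradle",(np.stack([X,Y,N])@(p[s.argmax()]-v*.079-C)*1000).round(1),(np.stack([X,Y,N])@(c-C)*1000).round(1))
plan([.42,.255,.2],33.2)
E
python3 held.py side wrist
```

```text
cradle world [0.5016 0.3145 0.0831] tcp [0.3996 0.2479 0.167 ] width 0.2641598079846884 force [ 0.9158  0.9232 -2.4905]
side 0.94 329 dir [-0.7724  0.6302 -0.079 ] azim 140.8 elev -4.5 ends [0.3994 0.245  0.1884] [0.328  0.3131 0.1743] zmax 0.18867755507329384 tail end-79mm: [0.389  0.2633 0.1806] point end+93: [0.3276 0.3036 0.181 ]
in cradle [-31.   18.9 153.3] [-36.   49.2 158.7]
wrist 0.78 7454 dir [-0.7456  0.6649 -0.0447] azim 138.3 elev -2.6 ends [0.4246 0.2191 0.183 ] [0.3291 0.3133 0.1793] zmax 0.1907161468081736 tail end-79mm: [0.388  0.2607 0.1829] point end+93: [0.3552 0.281  0.1789]
in cradle [-31.2  17.3 156.5] [-30.6  35.7 161.3]
at [0.4005 0.249  0.1662] yaw 48.4 n 3
-0.35 0.58 -1.13 5.06; -0.30 0.61 -1.13 5.06; -0.25 0.63 -1.13 5.06
```

Run:
```python
from h import *
plan([.4954,.2888,.16],33.2)
plan([.4954,.2888,.0976],33.2,cur=([.4954,.2888,.16],33.2))
plan([.5115,.2994,.0746],33.2,step=1,cur=([.4954,.2888,.0976],33.2))
```

```text
at [0.4005 0.249  0.1662] yaw 48.4 n 3
-1.48 3.09 0.21 5.06; -1.21 3.21 0.21 5.06; -0.92 3.31 0.21 5.06
at [0.4954 0.2888 0.16  ] yaw 33.2 n 2
0.00 0.00 3.12 -0.00; 0.00 0.00 3.12 -0.00
at [0.4954 0.2888 0.0976] yaw 33.2 n 4
0.00 0.48 0.58 -0.00; 0.00 0.48 0.58 -0.00; 0.00 0.48 0.58 -0.00; 0.00 0.48 0.58 -0.00
```

Emit:
play_rows(increments="-1.48 3.09 0.2 5.05 -1; -1.21 3.21 0.2 5.05 -1; -0.92 3.31 0.2 5.05 -1; 0 0 2 0 -1; 0 0 2 0 -1")

```text
clock: 14.53
position: [0.4965, 0.2886, 0.1169]
ee_rot: [1.495, 2.762, -0.001]
force: [-0.5, 0.3, -1.6]
width: 0.26
gripper_force: 25.0
```

Emit:
play_rows(increments="0 0 2 0 -1; 0 0 0 0 -1; 0 0 0 0 -1")

```text
clock: 14.78
position: [0.4936, 0.2873, 0.0968]
ee_rot: [-1.493, -2.762, 0.007]
force: [0.3, -0.5, -0.9]
width: 0.265
gripper_force: 25.0
```

```bash
sed -i '$d' held.py; python3 held.py scene side wrist; python3 -c "
from h import *
plan([.5115,.2994,.0746],33.2,step=1)"
```

```text
cradle world [0.5016 0.3145 0.0831] tcp [0.4936 0.2873 0.0968] width 0.26517245738153133 force [ 0.2543 -0.5081 -0.9069]
scene 0.53 276 dir [0.7333 0.5845 0.3473] azim 38.6 elev 20.3 ends [0.5035 0.2678 0.0797] [0.5927 0.32   0.0949] zmax 0.09621696502559546 tail end-79mm: [0.5347 0.2739 0.0675] point end+93: [0.5717 0.3221 0.112 ]
in cradle [ -5.8 -52.1 -15.4] [ 25.5 -35.6 -34.2]
side 0.89 382 dir [-0.5269  0.8499 -0.0035] azim 121.8 elev -0.2 ends [0.5237 0.2087 0.0048] [0.4428 0.3703 0.1082] zmax 0.1210165259852911 tail end-79mm: [0.4844 0.3031 0.1085] point end+93: [0.4747 0.2878 0.0045]
in cradle [ 0.5 -0.1 32.7] [ 6.3 18.4 36.6]
wrist 0.61 7581 dir [-0.5454  0.8361 -0.0584] azim 123.1 elev -3.3 ends [0.5081 0.2535 0.1125] [0.4474 0.3788 0.0171] zmax 0.11946587152070828 tail end-79mm: [0.4905 0.3128 0.0217] point end+93: [0.4574 0.3313 0.1071]
in cradle [-47.3   4.7 -40.4] [ 6.  18.2 36.8]
at [0.4956 0.2888 0.0997] yaw 33.2 n 4
0.00 0.48 0.63 0.01; 0.00 0.48 0.63 0.01; 0.00 0.48 0.63 0.01; 0.00 0.48 0.63 0.01
```

Emit:
play_rows(increments="0 0.48 0.58 0 -1; 0 0.48 0.58 0 -1; 0 0.48 0.58 0 -1; 0 0.44 0.52 0 -1; 0 0 0 0 -1")

```text
clock: 15.5
position: [0.511, 0.2989, 0.075]
ee_rot: [-1.493, -2.763, 0.002]
force: [-0.5, 0.2, 0.0]
width: 0.26
gripper_force: 25.0
```

```bash
python3 held.py side; python3 -c "
from h import *
plan([.5115,.2994,.0746],33.2,step=1)"
```

```text
cradle world [0.5016 0.3145 0.0831] tcp [0.511  0.2989 0.075 ] width 0.2595998308371853 force [-0.5391  0.2326  0.0192]
side 0.93 374 dir [-0.5336  0.843  -0.0685] azim 122.3 elev -3.9 ends [0.5407 0.2548 0.087 ] [0.4566 0.3796 0.0863] zmax 0.10039564995830516 tail end-79mm: [0.4987 0.313  0.0917] point end+93: [0.4911 0.3332 0.0806]
in cradle [3.1 0.4 8.7] [ 6.3 17.4  7.6]
at [0.511  0.2988 0.0753] yaw 33.2 n 1
0.02 0.07 0.07 0.02
```

Emit:
play_rows(increments="0 0.07 0.1 0 -1; 0 0 0 0 -1; 0 0 0 0 -0.35; 0 0 0 0 -0.25; 0 0 0 0 -0.2", grip_force=10)

```text
clock: 16.02
position: [0.5117, 0.2993, 0.075]
ee_rot: [1.494, 2.764, 0.001]
force: [-0.1, 0.8, -0.9]
width: 0.382
gripper_force: 0.0
```

Emit:
play_rows(increments="0 0 0 0 -0.2; 0 0 0 0 -0.2; 0 0 -1 0 -0.2; 0 0 -2 0 -0.2; 0 0 -3 0 -0.2")

```text
clock: 16.43
position: [0.5101, 0.2983, 0.1342]
ee_rot: [-1.493, -2.762, 0.006]
force: [0.2, -0.6, -0.2]
width: 0.399
gripper_force: 0.0
```

Emit:
play_rows(increments="0 0 -4 0 -0.2; 0 0 -4 0 -0.2; 0 0 0 0 -0.2; 0 0 0 0 -0.2")

```text
clock: 16.77
position: [0.513, 0.2999, 0.2185]
ee_rot: [1.493, 2.762, 0.009]
force: [0.6, 0.0, -1.5]
width: 0.403
gripper_force: 0.0
```

```bash
sed -i 's/<.13\]/<.25]/' held.py; python3 held.py side scene
python3 - <<'E'
from h import *
a=vision.get_image("scene")["frame"][100:220,150:310]; b=vision.get_image("side")["frame"][200:320,170:330]
cv2.imwrite("pics/i.png",cv2.cvtColor(np.hstack([cv2.resize(q,(400,300),interpolation=cv2.INTER_CUBIC) for q in(a,b)]),cv2.COLOR_RGB2BGR))
E
```

```text
cradle world [0.5016 0.3145 0.0831] tcp [0.513  0.2999 0.2185] width 0.4028899382130744 force [ 0.6211  0.0391 -1.4787]
side 0.79 406 dir [-0.5067  0.858   0.0838] azim 120.6 elev 4.8 ends [0.5802 0.1695 0.0264] [0.4546 0.3791 0.0839] zmax 0.09740674786268516 tail end-79mm: [0.4947 0.3113 0.0773] point end+93: [0.5331 0.2493 0.0342]
in cradle [-9.5  1.2  0.4] [ 3.9 12.6  5.7]
scene 0.93 431 dir [-0.5258  0.85   -0.0315] azim 121.7 elev -1.8 ends [0.5381 0.2567 0.0845] [0.4928 0.4    0.0505] zmax 0.09618102433204335 tail end-79mm: [0.5344 0.3329 0.0529] point end+93: [0.4892 0.3358 0.0815]
in cradle [  9.3  -2.5 -47.1] [-0.8  0.2  8.9]
```

View pics/i.png

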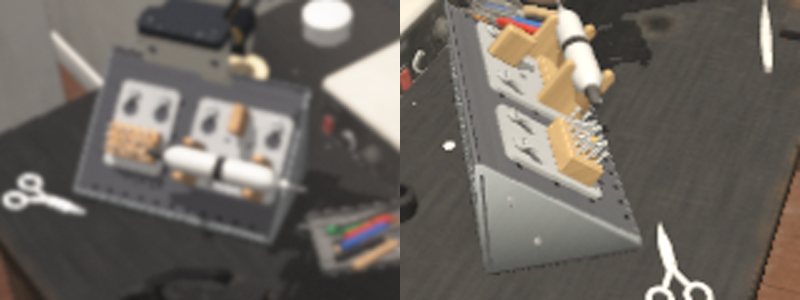

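```bash
cat >> held.py <<'E'
from scipy.optimize import least_squares
for n in("scene","side"):
    im=vision.get_image(n); e=cut_out("spare_handpiece",im); p,_,_=pts(im,e[0]["mask"]); q=(p-C)@np.stack([X,Y,N],1)*1000
    q=q[(abs(q[:,0])<20)&(abs(q[:,2])<22)&(abs(q[:,1])<110)]; c=q[abs(q[:,1])<35]
    f=lambda s:np.hypot(c[:,0]-s[0]-s[2]*c[:,1],c[:,2]-s[1]-s[3]*c[:,1])-12.5
    s=least_squares(f,[0,0,0,0],loss="soft_l1").x
    print(n,len(c),"x,z",s[:2].round(1),"slopes",s[2:].round(3),"y range",q[:,1].min().round(1),q[:,1].max().round(1))
    for y in range(-100,100,10):
        k=(q[:,1]>=y)&(q[:,1]<y+10)
        if k.sum()>1: print((y,int(k.sum()),np.percentile(q[k,2],95).round(1)),end=" ")
    print()
E
python3 held.py; python3 rel.py scene
```

```text
cradle world [0.5016 0.3145 0.0831] tcp [0.5108 0.2987 0.2138] width 0.39816029168065203 force [0.2028 0.2319 0.6565]
scene 273 x,z [-0.4 -0.2] slopes [-0.001  0.009] y range -72.2 73.6
(-80, 2, np.float64(4.8)) (-70, 18, np.float64(8.4)) (-60, 37, np.float64(11.9)) (-50, 42, np.float64(13.6)) (-40, 39, np.float64(14.5)) (-30, 36, np.float64(14.2)) (-20, 40, np.float64(14.1)) (-10, 39, np.float64(14.0)) (0, 37, np.float64(14.6)) (10, 41, np.float64(14.2)) (20, 36, np.float64(14.2)) (30, 44, np.float64(14.4)) (40, 32, np.float64(12.2)) (50, 16, np.float64(10.5)) (60, 18, np.float64(6.9)) (70, 4, np.float64(8.5)) 
side 182 x,z [-0.7  1.8] slopes [ 0.005 -0.006] y range -54.0 78.5
(-60, 4, np.float64(11.9)) (-50, 15, np.float64(14.3)) (-40, 22, np.float64(14.4)) (-30, 24, np.float64(14.3)) (-20, 25, np.float64(14.2)) (-10, 30, np.float64(14.2)) (0, 27, np.float64(14.0)) (10, 25, np.float64(14.2)) (20, 26, np.float64(14.4)) (30, 24, np.float64(14.2)) (40, 45, np.float64(13.0)) (50, 36, np.float64(11.0)) (60, 16, np.float64(6.9)) (70, 15, np.float64(5.8)) 
cost 0.0 48 2 tilt 36.0 yaw 14.3 panel yaw 33.4
entry L [-13.6  22.8  28.8] R [-31.7 -45.2  44. ]
seat L [ 2.7 18.3 28. ] R [-15.3 -49.7  43.3]
foot [-84.3   5.8  39.1] tcp in screw frame [ 25.2 -17.6 145.4] yaw_tcp 33.2
grasp in rest [ 72.2 -17.1 125. ] tcp [0.5114 0.299  0.2146]
```

```bash
python3 -c "
from h import *
print(job.sign_off())"
```

```text
the job is handed in; nothing more can be done
None
```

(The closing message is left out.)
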